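# Weigh out lemons on the bar's portion scale

## Robot

A 6-joint arm with a two-finger parallel gripper is mounted at the origin on the work surface. World frame = base frame: x ahead of the robot, y to its left, z up, the work surface at z = 0. Lengths are in m, angles in degrees, forces in N, time in s.
With the tool pointing down it reaches from about 0.35 to 0.975 m from the base axis. Payload 7.1 kg.
Tool frame: the origin (TCP) lies midway between the tips of the shut fingers; the grasp point (between the pads) lies 19 mm behind it (r.tcp_to_grasp is the distance from the TCP to the grasp point, in m); z points along the fingers, y is the direction in which the jaws open and shut (so a half turn about z gives the same grasp; the last joint's range is limited). The gripper opens to 88 mm and grips with 3 to 60 N. Pads are 20 mm wide; open, the fingers measure 115 mm over their backs; the gripper's body (75 mm by 178 mm) begins 61 mm behind the grasp point.
Start: joints at [-67.036, 24.242, 93.386, -0, 62.372, -1.089], TCP at [0.255, -0.571, 0.223] pointing down, gripper open.
Joint ranges: [-172.04, 172.04], [-51.8, 120.97], [4.93, 147.93], [-75.15, 255.16], [6.16, 154.13], [-145.62, 145.62]. Speed limits (degrees/s): [136.94, 136.94, 172.46, 180, 180, 180].

## Interface

Orientations are given as [roll, pitch, yaw] about the fixed x, y, z axes, in that order (R = Rz(yaw) Ry(pitch) Rx(roll)).
In Python, from rig import r gives the robot as it stands.
- The arm moves only by the tool play_rows, never from a script. Its argument "series" is a list of rows, each an object of numbers: "x", "y", "z": the shift along the tool's x, y, z in mm; "wx", "wy", "wz": the turn, a rotation vector about the tool's x, y, z in degrees; "jaw": the opening, from -1 (shut) to 1 (fully open). In form: [{"x": .., "y": .., "z": .., "wx": .., "wy": .., "wz": .., "jaw": ..}, ...]. A call has 1 to 10 rows; each row is the pose to reach, as a shift and turn from the pose commanded when the call began, along the tool's axes at that moment; what a row does not reach only later rows make up. A row lasts 1/12 s, in which the tool goes at most 41.7 mm and 7.16 degrees, less where a joint would pass 70% of its speed; a pose out of reach is approached as far as the arm can. A call with a gripper value outside its range is refused whole. The fingers move at their own pace and stop on an object; "force" is the grip in N (left out, the last holds). Time passes only in rows, so rows that repeat a pose let the fingers close. It gives the time, the measured TCP pose, the force and the opening at its end, in the units of the state.
- r.sense(): the state, without advancing time (a new reading comes with each control period).
- r.snapshot(name): name is "side" or "top" or "wrist"; returns the picture (384x512x3 uint8, red, green, blue); there is no depth.
- r.calibration(name): a dict with "fx", "fy", "cx", "cy" (pixels), "world_from_camera" (4x4, takes a point from camera to world coordinates); the wrist camera has in their place "tool_from_camera" (4x4, takes a point from camera to tool coordinates, whose origin is the TCP and whose axes are the flange's). Camera axes: x right, y down, z forward; pixel columns grow to the right and rows downward; lengths in m; the calibration is good to about 2 mm. A picture is of the moment at which its call begins: read the wrist's pose just before it. calibration takes no time and is no camera call.
- r.finish_job(): hands the job in, once; it reports no verdict.
The state is a dict: "time_s": time; "q": joint angles; "qd": joint speeds; "joint_efforts": joint torques, N m; "eef_pos": TCP position; "tool_rot": TCP orientation; "wrist_force": force on the tool from outside, world axes, zero at the start; "torque": the same for the moment, N m; "gripper_width": finger opening in m.
Only numpy, scipy, OpenCV 4.12 (cv2) and the standard library are available. Lean on these libraries where they do the work, as an engineer would, in place of code of your own. Each camera call takes 0.05 s, during which the arm holds its last target. There are 200 camera calls.

## Task

Weigh out lemons for a batch of juice: move lemons from the rubber mat to the pan of the dial scale, setting each down gently (not dropping it), until the needle points at the target marker on the dial's rim. The lemons you don't need stay lying on the mat. Don't bottom out the pan, shift the marker or disturb the other bar things.

Things in the scene. Friction and masses are not known exactly. Their poses are not given: they have to be found in the camera images.
- lemon_a_mid (a point): centre of the largest of six lemons, 86 mm long by 62 mm thick in the middle, pointed at both ends, about 165 g (single lemons are up to 15 % lighter or heavier than their size suggests); its x axis runs along its length; it starts lying on the mat, any way round, with its centre 35 mm above the counter
- lemon_b_mid (a point): centre of the second largest of six lemons, 80 mm long by 59 mm thick in the middle, pointed at both ends, about 140 g (single lemons are up to 15 % lighter or heavier than their size suggests); its x axis runs along its length; it starts lying on the mat, any way round, with its centre 34 mm above the counter
- lemon_c_mid (a point): centre of the third largest of six lemons, 76 mm long by 55 mm thick in the middle, pointed at both ends, about 115 g (single lemons are up to 15 % lighter or heavier than their size suggests); its x axis runs along its length; it starts lying on the mat, any way round, with its centre 32 mm above the counter
- lemon_d_mid (a point): centre of the fourth largest of six lemons, 72 mm long by 51.5 mm thick in the middle, pointed at both ends, about 95 g (single lemons are up to 15 % lighter or heavier than their size suggests); its x axis runs along its length; it starts lying on the mat, any way round, with its centre 30 mm above the counter
- lemon_e_mid (a point): centre of the second smallest of six lemons, 67 mm long by 47.5 mm thick in the middle, pointed at both ends, about 75 g (single lemons are up to 15 % lighter or heavier than their size suggests); its x axis runs along its length; it starts lying on the mat, any way round, with its centre 28 mm above the counter
- lemon_f_mid (a point): centre of the smallest of six lemons, 62 mm long by 44 mm thick in the middle, pointed at both ends, about 60 g (single lemons are up to 15 % lighter or heavier than their size suggests); its x axis runs along its length; it starts lying on the mat, any way round, with its centre 26 mm above the counter
- pan_in (a point): centre of the flat inside floor of the scale's round steel pan; the floor is 196 mm across, the pan flares to 242 mm across its rim, 23 mm above the floor. The pan stands on a spring: empty, its floor is 123 mm above the counter, and it sinks 0.04 mm a gram (24 mm at most, at 600 g)
- pan (a joint): how far the pan has sunk, m: 0 empty, 0.024 on its stop; 0.00004 per gram on it. It settles within half a second
- needle (a joint): angle of the black dial needle, rad, clockwise from the zero at the top of the dial as its reader sees it; 0.0096 per gram in the pan (5.76 at 600 g)
- marker (a joint): angle at which the target marker has been set, rad, measured as for the needle (so the wanted weight in grams is this over 0.0096); it lies between 2.4 and 4.15 (250 to 432 g) and must be left as it is
- needle_tip (a point): tip of the needle, 46 mm from the dial's centre. The dial (white, 128 mm across, a tick each 25 g, a long one each 100 g) slopes at 45 degrees on the nose of the scale's white housing, facing up and away from the robot; its centre is 175 mm in front of the pan's centre and 62 mm above the counter
- mark (a point): middle of the target marker, a broad dark tab on the dial's rim, 22 mm wide where the needle's tip passes; this point lies on the circle that the tip runs on. When the tip is within 11 mm of it (25 g either way) the needle points at the marker
- scale: the portion scale, fixed: housing 190 x 170 x 90 mm under the pan, with a nose 150 mm wide and up to 110 mm high reaching to 222 mm along its x axis. Origin on the counter under the pan's centre; x points from the pan to the dial (away from the robot, turned by up to 0.2 rad). It stands to the left or the right, and the mat on the other side
- mat: black rubber service mat 240 x 430 mm (x, y), 4 mm thick, fixed; origin under its centre. The six lemons and the jigger lie on it about 110 to 125 mm apart
- jigger_mid (a point): centre of a steel jigger (double measuring cone) 95 mm tall, 44 mm across, standing on the mat among the lemons; leave alone
- shaker_mid (a point): centre of a steel cocktail shaker 212 mm tall, 80 mm across, standing beyond the far edge of the mat; leave alone
- tumbler_1_mid (a point): centre of an upturned tumbler 88 mm tall, 78 mm across, near the robot; leave alone
- tumbler_2_mid (a point): centre of an upturned tumbler 88 mm tall, 78 mm across, beyond the far edge of the mat, beside the shaker; leave alone
- muddler_mid (a point): middle of a wooden muddler (round stick) lying near the robot, 200 mm long along its x axis, up to 41 mm thick; leave alone
- cup_mid (a point): centre of a white espresso cup 60 mm tall, 64 mm across, standing near the robot; leave alone
- bottle_mid (a point): half-way up a full glass bottle 235 mm tall with its stopper, 69 mm across, standing at the far side between mat and scale; leave alone
Not all that is in view belongs to the job. Leave any blue look-alike of the part that bears lemon_c_mid alone.

How it is judged:
By the outcome, as a careful person would: the job done as asked, in the order asked, and still so for the second after the job is handed in, with the robot touching nothing.
It also fails if it takes over 72 s, if anything falls off the work surface, if the arm or the gripper's body presses on something with over 40 N, if the wrist force passes 120 N, or if a joint passes its speed limit or range.

## Working session

There is one attempt and no reset: what is moved stays moved. The work goes in short steps, Python scripts to look and compute and a tool call to move; the robot and the scene stay as the last step left them, time stands still between calls to the robot, and variables do not carry over. Pictures are saved under pics/ and viewed, about 8 in all and at most 12, crops included, and the job is handed in when it is done.

Besides the shell and the picture viewer there is one more tool, called after "Request:" as name(argument=value, ...), one argument or row to a line, values as JSON. play_rows: Moves the arm, as the interface text tells. Its arguments: {"type":"object","properties":{"series":{"type":"array","items":{"type":"object","properties":{"x":{"type":"number"},"y":{"type":"number"},"z":{"type":"number"},"wx":{"type":"number"},"wy":{"type":"number"},"wz":{"type":"number"},"jaw":{"type":"number"}}}},"force":{"type":"number"}},"required":["series"]}

```bash
mkdir -p pics
python3 - <<'E'
from rig import r
import cv2
print(r.sense())
for n in ("top","side"):
    im=r.snapshot(n); cv2.imwrite(f"pics/{n}0.png",cv2.resize(im[:,:,::-1],(800,600),interpolation=cv2.INTER_CUBIC))
    print(n,r.calibration(n))
print(r.calibration("wrist"))
E
```

```text
{'time_s': 0.0, 'q': array([-6.70361986e+01,  2.42840704e+01,  9.34301514e+01, -4.80792688e-05,
        6.23706386e+01, -1.08790279e+00]), 'qd': array([-0.07594151,  0.0055652 ,  0.02038861,  0.07756715, -0.02495335,
        0.00611663]), 'joint_efforts': array([-3.21662083e-04, -5.44632518e+01, -2.73666608e+01,  6.43202942e-02,
        2.27505318e-02, -1.04432927e-04]), 'eef_pos': array([ 0.25454717, -0.57022995,  0.2219144 ]), 'tool_rot': array([-1.79915154e+02, -1.56863128e-03,  2.40517253e+01]), 'wrist_force': array([ 0.84178853,  0.25994347, -0.46304573]), 'torque': array([0.02273257, 0.04296702, 0.00115668]), 'gripper_width': 0.08774499737196427}
top {'fx': 367.57157811406194, 'fy': 367.57157811406194, 'cx': 257.92785958396354, 'cy': 187.18888930282657, 'world_from_camera': array([[-0.02541378, -0.98870768,  0.14768639,  0.35317164],
       [-0.99955794,  0.02285172, -0.01901918, -0.03512196],
       [ 0.01542952, -0.14810445, -0.98885135,  1.05966621],
       [ 0.        ,  0.        ,  0.        ,  1.        ]])}
side {'fx': 431.37488776512737, 'fy': 431.37488776512737, 'cx': 254.07954466955064, 'cy': 195.04921100181895, 'world_from_camera': array([[-0.95836571, -0.19128579,  0.21200215,  0.2461691 ],
       [-0.28547383,  0.65826786, -0.69655446,  0.77404428],
       [-0.00631323, -0.72807497, -0.68546844,  0.91187093],
       [ 0.        ,  0.        ,  0.        ,  1.        ]])}
{'fx': 285.16338214144395, 'fy': 285.16338214144395, 'cx': 259.62565478328065, 'cy': 190.65887060759584, 'tool_from_camera': array([[-7.57345201e-04, -9.69299137e-01, -2.45883326e-01,
         6.77494555e-02],
       [ 9.99999680e-01, -7.97310179e-04,  6.29856012e-05,
        -1.61364036e-04],
       [-2.57097168e-04, -2.45883200e-01,  9.69299430e-01,
        -1.62423420e-01],
       [ 0.00000000e+00,  0.00000000e+00,  0.00000000e+00,
         1.00000000e+00]])}
```

View pics/top0.png

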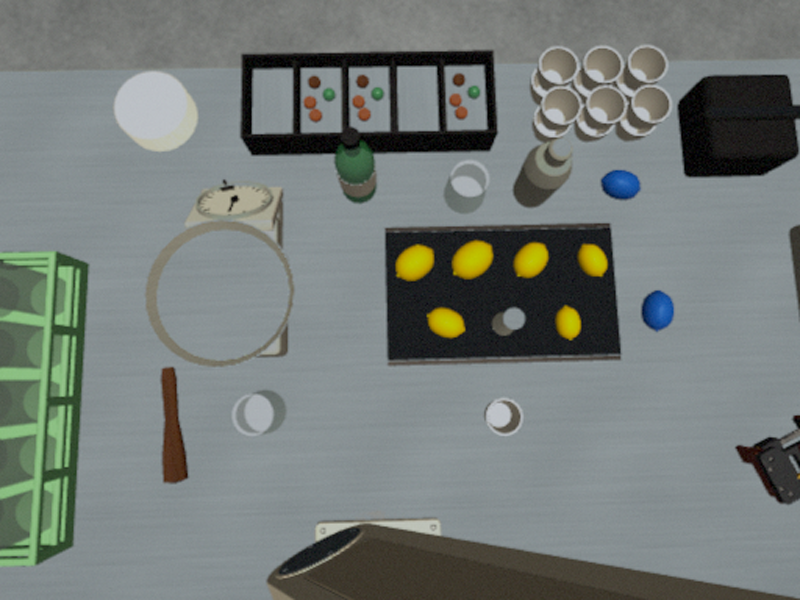

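View pics/side0.png

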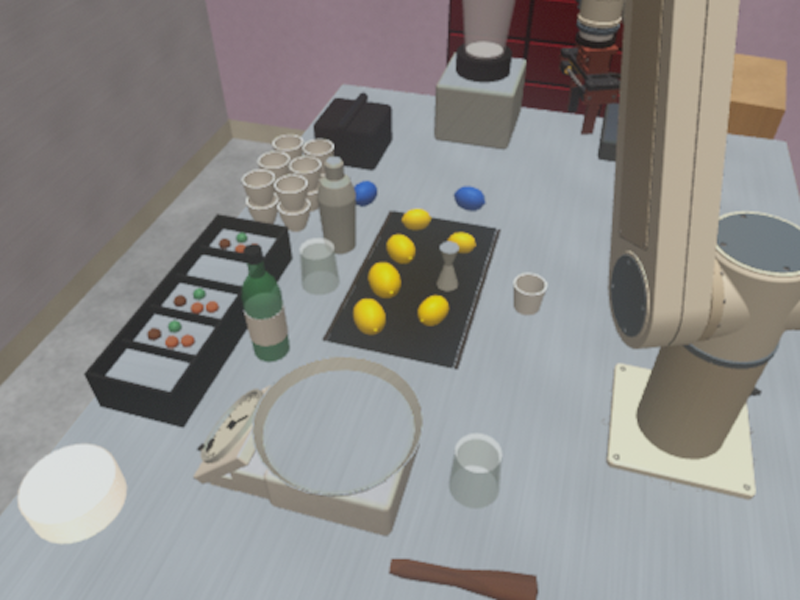

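The top view shows the scale on the left (pan at 220,293; dial at 234,203, marker near 225,183), the mat in the middle with six yellow lemons and the jigger, and two blue look-alikes to the right at (620,184) and (658,310). The side view agrees. Next I'll measure the lemons and the dial.

```bash
cat > h.py <<'E'
from rig import r
import numpy as np, cv2
def ray(c,T,u,v):
    d=T[:3,:3]@np.array([(u-c['cx'])/c['fx'],(v-c['cy'])/c['fy'],1.]); return T[:3,3],d
def onz(c,T,u,v,z):
    o,d=ray(c,T,u,v); return o+d*(z-o[2])/d[2]
def proj(c,T,P):
    p=(np.asarray(P)-T[:3,3])@T[:3,:3]; return np.array([c['cx']+c['fx']*p[0]/p[2],c['cy']+c['fy']*p[1]/p[2]])
def yellow(im):
    h=cv2.cvtColor(im,cv2.COLOR_RGB2HSV); m=cv2.inRange(h,(20,140,60),(35,255,255))
    return [k for k in cv2.findContours(m,cv2.RETR_EXTERNAL,cv2.CHAIN_APPROX_NONE)[0] if cv2.contourArea(k)>100]
def lemons(c,T,im,z=.031):
    out=[]
    for k in yellow(im):
        P=np.array([onz(c,T,u,v,z)[:2] for u,v in k[:,0]]).astype(np.float32)
        (x,y),(w,h),a=cv2.minAreaRect(P); A=cv2.contourArea(P)
        M=cv2.moments(P.reshape(-1,1,2)*1000); th=.5*np.degrees(np.arctan2(2*M['mu11'],M['mu20']-M['mu02']))
        out.append((A*1e6,M['m10']/M['m00']/1e3,M['m01']/M['m00']/1e3,th,max(w,h)*1e3,min(w,h)*1e3))
    return sorted(out,reverse=True)
E
python3 - <<'E'
from h import *
c=r.calibration("top");T=c['world_from_camera']
im=r.snapshot("top")
for l in lemons(c,T,im): print(np.round(l,3), "pix",np.round(proj(c,T,[l[1],l[2],.031])*1.5625))
s=.64
print("pan rim",onz(c,T,220*s,293*s,.146),"dial",onz(c,T,235*s,202*s,.062))
for n,(u,v) in dict(jig=(513,318),cup=(504,416),bottle=(350,140),tum=(258,412),sh=(560,150)).items(): print(n,onz(c,T,u*s,v*s,.095))
a=im[105:150,110:190]; cs=r.calibration("side"); b=r.snapshot("side")[240:315,120:200]
cv2.imwrite("pics/dial0.png",np.hstack([cv2.resize(k[:,:,::-1],(400,w),interpolation=cv2.INTER_CUBIC) if 0 else cv2.copyMakeBorder(cv2.resize(k[:,:,::-1],None,fx=5,fy=5,interpolation=cv2.INTER_CUBIC),0,375-5*k.shape[0],0,0,0) for k in (a,b)]))
E
```

```text
[ 4.072464e+03  5.660000e-01 -1.820000e-01 -5.378100e+01  7.523200e+01
  7.003700e+01] pix [472. 259.]
[ 3.595321e+03  5.630000e-01 -7.600000e-02 -5.339000e+01  6.870500e+01
  6.694000e+01] pix [414. 262.]
[ 3.204989e+03  5.630000e-01 -2.900000e-01 -4.337100e+01  6.440700e+01
  6.430500e+01] pix [530. 259.]
[ 2.804231e+03  4.520000e-01 -1.290000e-01  6.593600e+01  6.738900e+01
  5.613000e+01] pix [445. 322.]
[ 2.498802e+03  5.600000e-01 -4.040000e-01  2.379400e+01  6.072800e+01
  5.197700e+01] pix [592. 260.]
[ 2.093622e+03  4.460000e-01 -3.510000e-01  1.080000e+00  6.207200e+01
  4.532900e+01] pix [568. 322.]
pan rim [0.49556137 0.24021276 0.146     ] dial [0.67291446 0.24235089 0.062     ]
jig [ 0.44929204 -0.23867876  0.095     ]
cup [ 0.28739094 -0.21503909  0.095     ]
bottle [0.7716503  0.03302234 0.095     ]
tum [0.30449805 0.18928959 0.095     ]
sh [ 0.74602612 -0.33830189  0.095     ]
```

View pics/dial0.png

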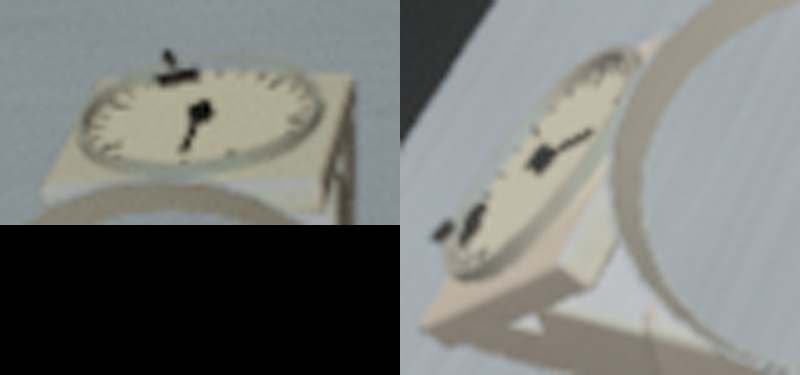

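Run:
```python
from h import *
from scipy.optimize import least_squares
c=r.calibration("top");T=c['world_from_camera'];cs=r.calibration("side");S=cs['world_from_camera']
t=lambda u,v:np.array([110+u/5,105+v/5]); s=lambda u,v:np.array([120+(u-400)/5,240+v/5])
rim_t=np.array([220,293])*.64; rim_s=np.array([338,428])*.64
def model(p):
    x,y,w,m=p[:4]; X=np.array([np.cos(w),np.sin(w),0]);Y=np.array([-np.sin(w),np.cos(w),0]);Z=np.array([0,0,1])
    O=np.array([x,y,0]);C=O+.175*X+.062*Z;U=(-X+Z)/2**.5
    tip=lambda a,R=.046:C+R*(np.cos(a)*U+np.sin(a)*Y)
    return O,C,tip,m
def res(p):
    O,C,tip,m=model(p); e=[]
    for cc,TT,f,cen,nt,mk in((c,T,t,(201,110),(184,150),(178,76)),(cs,S,s,(543,158),(590,132),(473,224))):
        e+=[*(proj(cc,TT,C)-f(*cen)),*.6*(proj(cc,TT,tip(0))-f(*nt)),*(proj(cc,TT,tip(m,p[4]))-f(*mk))]
    e+=[*(proj(c,T,O+[0,0,.146])-rim_t),*.5*(proj(cs,S,O+[0,0,.146])-rim_s)]
    return e
f=least_squares(res,[.49,.24,0,3.,.05],loss='soft_l1'); print(np.round(f.x,4),"grams",f.x[3]/.0096); print(np.round(f.fun,1))
```

```text
[0.5014 0.2412 0.0056 2.6863 0.0531] grams 279.81971281246854
[ 0.3  1.1  0.1  0.6  0.1  0.4  0.1  0.4  0.5  0.2 -0.3 -0.1 -0.3 -2.3
 -1.  -3.6]
```

```bash
cat >> h.py <<'E'
from scipy.spatial.transform import Rotation as Ro
def to(*targets):
    s=r.sense(); R=Ro.from_euler('xyz',s['tool_rot'],degrees=True)
    print("t",round(s['time_s'],2),"tcp",np.round(s['eef_pos'],4),"rot",np.round(s['tool_rot'],1),"w",round(s['gripper_width'],4),"F",np.round(s['wrist_force'],1))
    for x,y,z,w in targets:
        d=R.inv().apply(np.array([x,y,z])-s['eef_pos'])*1e3
        print("shift",np.round(d),"rotvec",np.round((R.inv()*Ro.from_euler('xyz',[180,0,w],degrees=True)).as_rotvec(degrees=True),1))
E
python3 -c "
from h import *
to((.566,-.182,.2,126))"
```

```text
t 0.2 tcp [ 0.2546 -0.5704  0.2222] rot [-179.9   -0.    24.1] w 0.0877 F [0.5 0.4 1.1]
shift [ 443. -228.   22.] rotvec [  -0.    -0.  -101.9]
```

Request:
play_rows(
  series=[
    {"x": 443, "y": -228, "z": 22, "wz": -102, "jaw": 1},
    {"x": 443, "y": -228, "z": 22, "wz": -102, "jaw": 1},
    {"x": 443, "y": -228, "z": 22, "wz": -102, "jaw": 1},
    {"x": 443, "y": -228, "z": 22, "wz": -102, "jaw": 1},
    {"x": 443, "y": -228, "z": 22, "wz": -102, "jaw": 1},
    {"x": 443, "y": -228, "z": 22, "wz": -102, "jaw": 1},
    {"x": 443, "y": -228, "z": 22, "wz": -102, "jaw": 1},
    {"x": 443, "y": -228, "z": 22, "wz": -102, "jaw": 1},
    {"x": 443, "y": -228, "z": 22, "wz": -102, "jaw": 1},
    {"x": 443, "y": -228, "z": 22, "wz": -102, "jaw": 1},
  ],
)

```text
validation failed for argument at $.se...
```

```bash
python3 -c "
from h import *
to((.566,-.182,.2,126))"
```

```text
t 0.2 tcp [ 0.2546 -0.5704  0.2222] rot [-179.9   -0.    24.1] w 0.0877 F [0.5 0.4 1.1]
shift [ 443. -228.   22.] rotvec [  -0.    -0.  -101.9]
```

Request:
play_rows(
  series=[
    {"x": 40, "y": -20, "z": 2, "wx": 0, "wy": 0, "wz": -7, "jaw": 1},
    {"x": 443, "y": -228, "z": 22, "wx": 0, "wy": 0, "wz": -102, "jaw": 1},
  ],
)

```text
time_s: 0.37
eef_pos: [0.3067, -0.5065, 0.2187]
tool_rot: [180.0, 0.0, 38.3]
wrist_force: [2.0, -0.2, -1.0]
gripper_width: 0.0877
```

```bash
python3 -c "
from h import *
to((.566,-.182,.2,126))"
```

```text
t 0.37 tcp [ 0.3067 -0.5065  0.2187] rot [180.    0.   38.3] w 0.0877 F [ 2.  -0.2 -1. ]
shift [405. -94.  19.] rotvec [  0.    0.  -87.7]
```

Request:
play_rows(
  series=[
    {"x": 405, "y": -94, "z": 19, "wx": 0, "wy": 0, "wz": -88, "jaw": 1},
    {"x": 405, "y": -94, "z": 19, "wx": 0, "wy": 0, "wz": -88, "jaw": 1},
    {"x": 405, "y": -94, "z": 19, "wx": 0, "wy": 0, "wz": -88, "jaw": 1},
    {"x": 405, "y": -94, "z": 19, "wx": 0, "wy": 0, "wz": -88, "jaw": 1},
    {"x": 405, "y": -94, "z": 19, "wx": 0, "wy": 0, "wz": -88, "jaw": 1},
    {"x": 405, "y": -94, "z": 19, "wx": 0, "wy": 0, "wz": -88, "jaw": 1},
    {"x": 405, "y": -94, "z": 19, "wx": 0, "wy": 0, "wz": -88, "jaw": 1},
    {"x": 405, "y": -94, "z": 19, "wx": 0, "wy": 0, "wz": -88, "jaw": 1},
    {"x": 405, "y": -94, "z": 19, "wx": 0, "wy": 0, "wz": -88, "jaw": 1},
    {"x": 405, "y": -94, "z": 19, "wx": 0, "wy": 0, "wz": -88, "jaw": 1},
  ],
)

```text
time_s: 1.2
eef_pos: [0.5682, -0.1797, 0.1999]
tool_rot: [-180.0, 0.0, 110.2]
wrist_force: [0.6, -0.7, -0.0]
gripper_width: 0.088
```

```bash
python3 -c "
from h import *
to((.566,-.182,.1,126))
c=r.calibration('wrist');s=r.sense();E=np.eye(4);E[:3,:3]=Ro.from_euler('xyz',s['tool_rot'],degrees=True).as_matrix();E[:3,3]=s['eef_pos']
T=E@c['tool_from_camera'];im=r.snapshot('wrist');cv2.imwrite('pics/w0.png',im[:,:,::-1])
for l in lemons(c,T,im):print(np.round(l,3))"
```

```text
t 1.2 tcp [ 0.5682 -0.1797  0.1999] rot [-180.     0.   110.2] w 0.088 F [ 0.6 -0.7 -0. ]
shift [ -1.  -3. 100.] rotvec [ -0.   -0.  -15.8]
[ 4.132622e+03  5.590000e-01 -1.850000e-01 -5.529300e+01  8.462500e+01
  6.426000e+01]
[ 3.593133e+03  5.580000e-01 -7.700000e-02 -5.462700e+01  7.224900e+01
  6.530400e+01]
[ 2.954777e+03  5.580000e-01 -3.980000e-01  5.507400e+01  6.658100e+01
  5.738700e+01]
[ 2.824758e+03  4.470000e-01 -1.270000e-01  6.329600e+01  6.344400e+01
  5.878700e+01]
[ 2.795904e+03  5.630000e-01 -2.810000e-01 -1.939400e+01  6.065800e+01
  5.622700e+01]
[ 6.01048e+02  4.35000e-01 -3.35000e-01  5.82370e+01  4.49180e+01
  2.06570e+01]
```

View pics/w0.png

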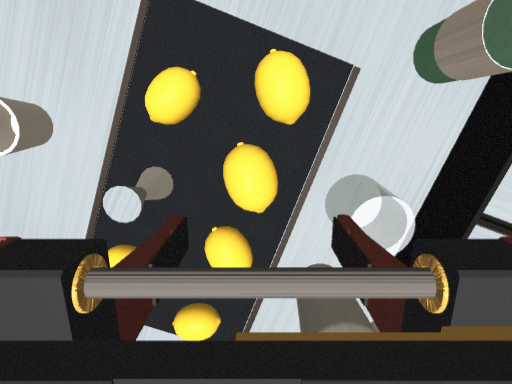

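The wrist view shows lemon a at (250,178), clear of the others, with the jigger to its left at (140,190). Averaging both views puts lemon a at (0.562, -0.184).

Request:
play_rows(
  series=[
    {"x": -2, "y": -7, "z": 30, "wx": 0, "wy": 0, "wz": -7, "jaw": 1},
    {"x": -2, "y": -7, "z": 70, "wx": 0, "wy": 0, "wz": -14, "jaw": 1},
    {"x": -2, "y": -7, "z": 110, "wx": 0, "wy": 0, "wz": -15, "jaw": 1},
    {"x": -2, "y": -7, "z": 145, "wx": 0, "wy": 0, "wz": -15, "jaw": 1},
    {"x": -2, "y": -7, "z": 170, "wx": 0, "wy": 0, "wz": -15, "jaw": 1},
    {"x": -2, "y": -7, "z": 184, "wx": 0, "wy": 0, "wz": -15, "jaw": 1},
    {"x": -2, "y": -7, "z": 184, "wx": 0, "wy": 0, "wz": -15, "jaw": 0},
    {"x": -2, "y": -7, "z": 184, "wx": 0, "wy": 0, "wz": -15, "jaw": -0.5},
    {"x": -2, "y": -7, "z": 184, "wx": 0, "wy": 0, "wz": -15, "jaw": -1},
    {"x": -2, "y": -7, "z": 184, "wx": 0, "wy": 0, "wz": -15, "jaw": -1},
  ],
  force=12,
)

```text
time_s: 2.08
eef_pos: [0.5627, -0.1865, 0.0179]
tool_rot: [179.9, 0.2, 124.8]
wrist_force: [-0.9, -0.6, 0.4]
gripper_width: 0.0646
```

```bash
python3 -c "
from h import *
to((.562,-.184,.25,125))"
```

```text
t 2.08 tcp [ 0.5627 -0.1865  0.0179] rot [179.9   0.2 124.8] w 0.0646 F [-0.9 -0.6  0.4]
shift [   2.    1. -232.] rotvec [ 0.1  0.2 -0.2]
```

```bash
python3 -c "
from h import *
to((.555,-.12,.2,110),(.525,.28,.2,90))"
```

```text
t 2.08 tcp [ 0.5627 -0.1865  0.0179] rot [179.9   0.2 124.8] w 0.0646 F [-0.9 -0.6  0.4]
shift [  58.   32. -182.] rotvec [ 0.1  0.1 14.8]
shift [ 404.  236. -183.] rotvec [ 0.2  0.1 34.8]
```

Request:
play_rows(
  series=[
    {"x": 0, "y": 0, "z": 0, "wx": 0, "wy": 0, "wz": 0, "jaw": -1},
    {"x": 0, "y": 0, "z": 0, "wx": 0, "wy": 0, "wz": 0, "jaw": -1},
    {"x": 0, "y": 0, "z": -15, "wx": 0, "wy": 0, "wz": 0, "jaw": -1},
    {"x": 0, "y": 0, "z": -50, "wx": 0, "wy": 0, "wz": 0, "jaw": -1},
    {"x": 0, "y": 0, "z": -90, "wx": 0, "wy": 0, "wz": 0, "jaw": -1},
    {"x": 0, "y": 0, "z": -130, "wx": 0, "wy": 0, "wz": 0, "jaw": -1},
    {"x": 0, "y": 0, "z": -165, "wx": 0, "wy": 0, "wz": 0, "jaw": -1},
    {"x": 0, "y": 0, "z": -185, "wx": 0, "wy": 0, "wz": 0, "jaw": -1},
  ],
)

```text
time_s: 2.75
eef_pos: [0.5628, -0.1863, 0.2059]
tool_rot: [179.8, 0.3, 124.8]
wrist_force: [1.0, -0.4, -1.4]
gripper_width: 0.0605
```

```bash
python3 -c "
from h import *
to((.525,.28,.2,90))"
```

```text
t 2.75 tcp [ 0.5628 -0.1863  0.2059] rot [179.8   0.3 124.8] w 0.0605 F [ 1.  -0.4 -1.4]
shift [404. 235.   5.] rotvec [ 0.3  0.2 34.8]
```

Request:
play_rows(
  series=[
    {"x": 15, "y": 9, "z": 0, "wx": 0, "wy": 0, "wz": 2, "jaw": -1},
    {"x": 45, "y": 26, "z": 0, "wx": 0, "wy": 0, "wz": 5, "jaw": -1},
    {"x": 80, "y": 46, "z": 0, "wx": 0, "wy": 0, "wz": 10, "jaw": -1},
    {"x": 115, "y": 67, "z": 0, "wx": 0, "wy": 0, "wz": 14, "jaw": -1},
    {"x": 150, "y": 87, "z": 0, "wx": 0, "wy": 0, "wz": 18, "jaw": -1},
    {"x": 185, "y": 108, "z": 0, "wx": 0, "wy": 0, "wz": 22, "jaw": -1},
    {"x": 220, "y": 128, "z": 0, "wx": 0, "wy": 0, "wz": 26, "jaw": -1},
    {"x": 255, "y": 148, "z": 0, "wx": 0, "wy": 0, "wz": 30, "jaw": -1},
    {"x": 290, "y": 169, "z": 0, "wx": 0, "wy": 0, "wz": 33, "jaw": -1},
    {"x": 325, "y": 189, "z": 0, "wx": 0, "wy": 0, "wz": 35, "jaw": -1},
  ],
)

```text
time_s: 3.58
eef_pos: [0.5302, 0.1908, 0.2016]
tool_rot: [180.0, -0.0, 89.7]
wrist_force: [1.1, -0.1, -1.1]
gripper_width: 0.0603
```

```bash
python3 -c "
from h import *
to((.525,.28,.16,90),(.525,.28,.129,90))"
```

```text
t 3.58 tcp [0.5302 0.1908 0.2016] rot [180.   -0.   89.7] w 0.0603 F [ 1.1 -0.1 -1.1]
shift [89. -6. 42.] rotvec [ 0.  -0.  -0.3]
shift [89. -6. 73.] rotvec [ 0.  -0.  -0.3]
```

Request:
play_rows(
  series=[
    {"x": 30, "y": -2, "z": 0, "wx": 0, "wy": 0, "wz": 0, "jaw": -1},
    {"x": 60, "y": -4, "z": 0, "wx": 0, "wy": 0, "wz": 0, "jaw": -1},
    {"x": 82, "y": -6, "z": 8, "wx": 0, "wy": 0, "wz": 0, "jaw": -1},
    {"x": 89, "y": -6, "z": 25, "wx": 0, "wy": 0, "wz": 0, "jaw": -1},
    {"x": 89, "y": -6, "z": 42, "wx": 0, "wy": 0, "wz": 0, "jaw": -1},
    {"x": 89, "y": -6, "z": 55, "wx": 0, "wy": 0, "wz": 0, "jaw": -1},
    {"x": 89, "y": -6, "z": 62, "wx": 0, "wy": 0, "wz": 0, "jaw": -1},
    {"x": 89, "y": -6, "z": 67, "wx": 0, "wy": 0, "wz": 0, "jaw": -1},
    {"x": 89, "y": -6, "z": 70, "wx": 0, "wy": 0, "wz": 0, "jaw": -1},
    {"x": 89, "y": -6, "z": 71, "wx": 0, "wy": 0, "wz": 0, "jaw": -1},
  ],
)

```text
time_s: 4.42
eef_pos: [0.5252, 0.2777, 0.1302]
tool_rot: [180.0, -0.0, 89.8]
wrist_force: [-1.0, 0.1, 1.0]
gripper_width: 0.06
```

Request:
play_rows(
  series=[
    {"x": 0, "y": 0, "z": 0, "wx": 0, "wy": 0, "wz": 0, "jaw": 0.42},
    {"x": 0, "y": 0, "z": 0, "wx": 0, "wy": 0, "wz": 0, "jaw": 0.5},
    {"x": 0, "y": 0, "z": 0, "wx": 0, "wy": 0, "wz": 0, "jaw": 0.65},
    {"x": 0, "y": 0, "z": 0, "wx": 0, "wy": 0, "wz": 0, "jaw": 0.75},
    {"x": 0, "y": 0, "z": -3, "wx": 0, "wy": 0, "wz": 0, "jaw": 0.75},
    {"x": 0, "y": 0, "z": -20, "wx": 0, "wy": 0, "wz": 0, "jaw": 0.75},
    {"x": 0, "y": 0, "z": -50, "wx": 0, "wy": 0, "wz": 0, "jaw": 0.75},
    {"x": 0, "y": 0, "z": -90, "wx": 0, "wy": 0, "wz": 0, "jaw": 1},
    {"x": -30, "y": 0, "z": -125, "wx": 0, "wy": 0, "wz": 0, "jaw": 1},
    {"x": -70, "y": 0, "z": -130, "wx": 0, "wy": 0, "wz": 0, "jaw": 1},
  ],
)

```text
time_s: 5.25
eef_pos: [0.5277, 0.2125, 0.2656]
tool_rot: [179.5, -0.2, 90.0]
wrist_force: [1.4, -0.7, 0.1]
gripper_width: 0.0872
```

```bash
python3 -c "
from h import *
to((.562,-.287,.2,125))
im=r.snapshot('side')[235:320,115:285]
cv2.imwrite('pics/s1.png',cv2.resize(im[:,:,::-1],None,fx=4.7,fy=4.7,interpolation=cv2.INTER_CUBIC))
im=r.snapshot('top')[95:245,80:280]
cv2.imwrite('pics/t1.png',cv2.resize(im[:,:,::-1],None,fx=4,fy=4,interpolation=cv2.INTER_CUBIC))"
```

```text
t 5.25 tcp [0.5277 0.2125 0.2656] rot [179.5  -0.2  90. ] w 0.0872 F [ 1.4 -0.7  0.1]
shift [-500.   33.   64.] rotvec [  0.6  -0.1 -35. ]
```

View pics/s1.png

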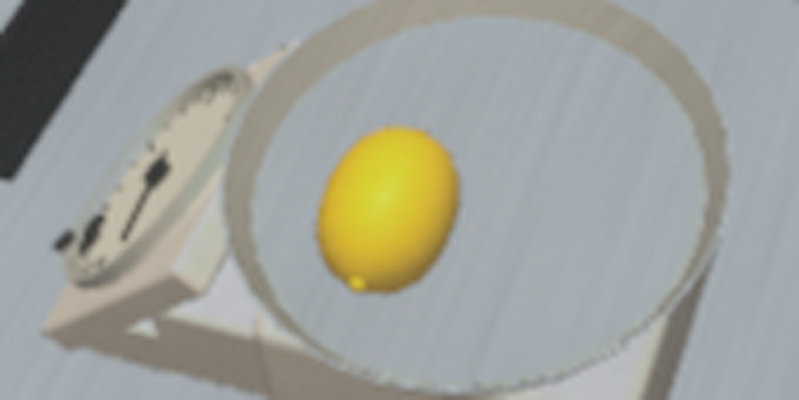

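View pics/t1.png

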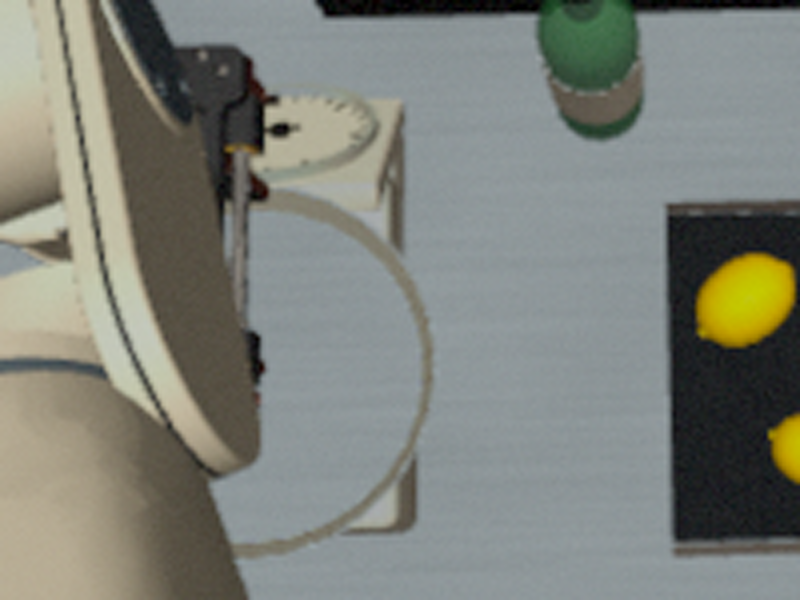

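The side view shows lemon a lying in the pan at (388,210). The needle runs from its hub at (155,170) to its tip at (125,240), with the marker tab at (91,235). The arm blocks the top view of the needle. I'll fit both angles from the side view.

```bash
cat >> h.py <<'E'
def dial(px,name="side",w=.0056):
    # px: hub, tip, mark (full pixels) -> angles
    c=r.calibration(name);T=c['world_from_camera']
    X=np.array([np.cos(w),np.sin(w),0]);Y=np.array([-np.sin(w),np.cos(w),0]);Z=np.array([0,0,1.])
    U=(-X+Z)/2**.5;N=np.cross(U,Y);C=np.array([.5014,.2412,0])+.175*X+.062*Z
    P=[]
    for u,v in px:
        o,d=ray(c,T,u,v);P.append(o+d*(N@(C-o))/(N@d))
    for p in P[1:]:
        q=p-P[0];a=np.arctan2(q@Y,q@U)%(2*np.pi);print("R %.1f mm angle %.2f g %.0f"%(np.linalg.norm(q)*1e3,a,a/.0096))
E
python3 -c "
from h import *
f=lambda u,v:(115+u/4.7-.4,235+v/4.7-.4)
dial([f(155,170),f(125,240),f(91,235)])"
```

```text
R 51.9 mm angle 1.29 g 134
R 48.7 mm angle 2.47 g 258
```

```bash
python3 -c "
from h import *
im=r.snapshot('wrist');s=r.sense();print(s['eef_pos'],s['tool_rot'])
np.save('pose1.npy',np.r_[s['eef_pos'],s['tool_rot']])
im=im[90:210,300:460]
cv2.imwrite('pics/w1.png',cv2.resize(im[:,:,::-1],None,fx=5,fy=5,interpolation=cv2.INTER_CUBIC))"
```

```text
[0.52546176 0.20817937 0.26134794] [ 1.79846287e+02 -4.70977648e-02  8.96627126e+01]
```

View pics/w1.png

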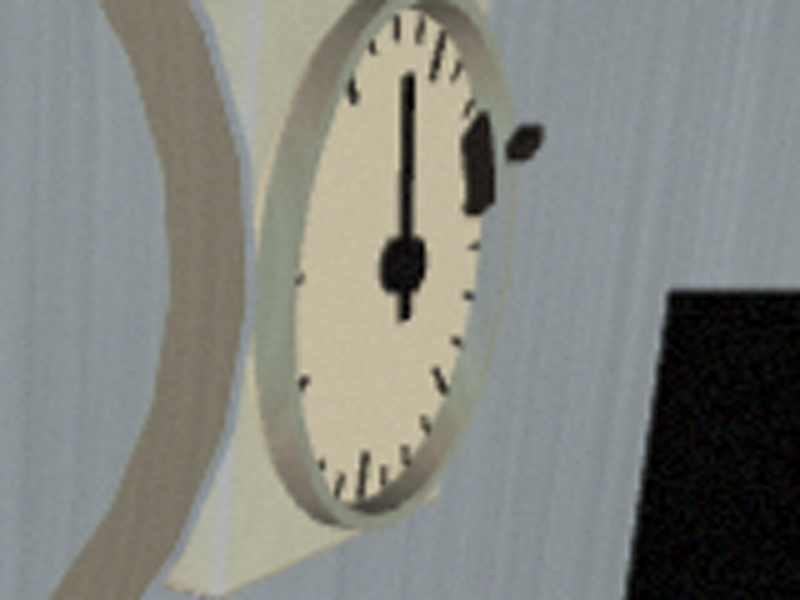

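This view is clear. The hub is at (404,265), the needle tip at (408,75), and the marker tab spans (480,116) to (480,213). The long ticks sit at (437,57) for 200 g, (438,380) for 400 g and (363,475) for 500 g. I'll calibrate the reading against the ticks.

Run:
```python
import numpy as np
tk={125:(371,46),150:(397,28),175:(418,27),225:(457,70),250:(470,107),325:(474,246),350:(468,295),375:(457,342),425:(427,424),450:(406,455),475:(384,475),525:(339,487),550:(321,465),575:(303,383),0:(299,280)}
for drop in ((0,575),()):
    g=[k for k in tk if k not in drop]; th=np.array(g)*.0096
    A=np.c_[np.ones(len(g)),np.cos(th),np.sin(th)]; M,*_=np.linalg.lstsq(A,np.array([tk[k] for k in g],float),rcond=None)
    print(drop,np.round(M,1).tolist(),"res",np.round(np.abs(A@M-[tk[k] for k in g]).max(1)).tolist())
    J=M[1:].T
    for n,o in (("hub",np.array([404,265.])),("cen",M[0])):
        for q in ((408,75),(480,164)):
            s=np.linalg.solve(J,np.array(q)-o); print(n,q,"g",round((np.arctan2(s[1],s[0])%6.283)/.0096),"r",round(np.hypot(*s),2))
```

```text
(0, 575) [[387.8, 258.2], [-89.6, 13.0], [20.1, -226.4]] res [6.0, 7.0, 5.0, 7.0, 11.0, 6.0, 3.0, 5.0, 9.0, 7.0, 5.0, 10.0, 9.0]
hub (408, 75) g 146 r 0.86
hub (480, 164) g 276 r 0.86
cen (408, 75) g 169 r 0.81
cen (480, 164) g 289 r 1.02
() [[387.3, 255.6], [-90.3, 8.8], [20.4, -223.7]] res [4.0, 7.0, 5.0, 5.0, 9.0, 4.0, 3.0, 5.0, 7.0, 4.0, 3.0, 17.0, 16.0, 34.0, 16.0]
hub (408, 75) g 146 r 0.87
hub (480, 164) g 274 r 0.86
cen (408, 75) g 170 r 0.81
cen (480, 164) g 288 r 1.01
```

Measured from the raised hub, the needle reads about 146 g and the marker about 276 g. About 130 g is still needed, so lemon b (around 140 g) comes next.

```bash
python3 -c "
from h import *
to((.5605,-.0775,.15,125),(.5605,-.0775,.016,125))"
```

```text
t 5.4 tcp [0.5255 0.2082 0.2613] rot [179.8  -0.   89.7] w 0.0878 F [-0.7 -0.5  0.7]
shift [-286.   36.  111.] rotvec [  0.2   0.  -35.3]
shift [-286.   36.  245.] rotvec [  0.2   0.  -35.3]
```

Request:
play_rows(
  series=[
    {"x": -40, "y": 5, "z": 5, "wx": 0, "wy": 0, "wz": -5, "jaw": 1},
    {"x": -80, "y": 10, "z": 10, "wx": 0, "wy": 0, "wz": -10, "jaw": 1},
    {"x": -120, "y": 15, "z": 15, "wx": 0, "wy": 0, "wz": -15, "jaw": 1},
    {"x": -160, "y": 20, "z": 20, "wx": 0, "wy": 0, "wz": -20, "jaw": 1},
    {"x": -200, "y": 25, "z": 25, "wx": 0, "wy": 0, "wz": -25, "jaw": 1},
    {"x": -240, "y": 30, "z": 35, "wx": 0, "wy": 0, "wz": -30, "jaw": 1},
    {"x": -275, "y": 35, "z": 50, "wx": 0, "wy": 0, "wz": -35, "jaw": 1},
    {"x": -286, "y": 36, "z": 80, "wx": 0, "wy": 0, "wz": -35, "jaw": 1},
    {"x": -286, "y": 36, "z": 111, "wx": 0, "wy": 0, "wz": -35, "jaw": 1},
    {"x": -286, "y": 36, "z": 111, "wx": 0, "wy": 0, "wz": -35, "jaw": 1},
  ],
)

```text
time_s: 6.23
eef_pos: [0.5562, -0.0761, 0.1428]
tool_rot: [-179.6, -0.4, 124.7]
wrist_force: [-1.2, 1.0, -0.3]
gripper_width: 0.0878
```

Request:
play_rows(
  series=[
    {"x": 0, "y": 0, "z": 35, "wx": 0, "wy": 0, "wz": 0, "jaw": 1},
    {"x": 0, "y": 0, "z": 70, "wx": 0, "wy": 0, "wz": 0, "jaw": 1},
    {"x": 0, "y": 0, "z": 105, "wx": 0, "wy": 0, "wz": 0, "jaw": 1},
    {"x": 0, "y": 0, "z": 125, "wx": 0, "wy": 0, "wz": 0, "jaw": 1},
    {"x": 0, "y": 0, "z": 134, "wx": 0, "wy": 0, "wz": 0, "jaw": 1},
    {"x": 0, "y": 0, "z": 134, "wx": 0, "wy": 0, "wz": 0, "jaw": 0.4},
    {"x": 0, "y": 0, "z": 134, "wx": 0, "wy": 0, "wz": 0, "jaw": -0.5},
    {"x": 0, "y": 0, "z": 134, "wx": 0, "wy": 0, "wz": 0, "jaw": -1},
    {"x": 0, "y": 0, "z": 134, "wx": 0, "wy": 0, "wz": 0, "jaw": -1},
    {"x": 0, "y": 0, "z": 134, "wx": 0, "wy": 0, "wz": 0, "jaw": -1},
  ],
  force=12,
)

```text
time_s: 7.07
eef_pos: [0.5609, -0.0764, 0.0161]
tool_rot: [179.9, 0.1, 124.8]
wrist_force: [-1.3, -0.7, -0.2]
gripper_width: 0.0577
```

Request:
play_rows(
  series=[
    {"x": 0, "y": 0, "z": 0, "wx": 0, "wy": 0, "wz": 0, "jaw": -1},
    {"x": 0, "y": 0, "z": 0, "wx": 0, "wy": 0, "wz": 0, "jaw": -1},
    {"x": 0, "y": 0, "z": -15, "wx": 0, "wy": 0, "wz": 0, "jaw": -1},
    {"x": 0, "y": 0, "z": -50, "wx": 0, "wy": 0, "wz": 0, "jaw": -1},
    {"x": 0, "y": 0, "z": -90, "wx": 0, "wy": 0, "wz": 0, "jaw": -1},
    {"x": 0, "y": 0, "z": -130, "wx": 0, "wy": 0, "wz": 0, "jaw": -1},
    {"x": 0, "y": 0, "z": -165, "wx": 0, "wy": 0, "wz": 0, "jaw": -1},
    {"x": 0, "y": 0, "z": -190, "wx": 0, "wy": 0, "wz": 0, "jaw": -1},
    {"x": 0, "y": 0, "z": -190, "wx": 0, "wy": 0, "wz": 0, "jaw": -1},
  ],
)

```text
time_s: 7.82
eef_pos: [0.5633, -0.0768, 0.2108]
tool_rot: [179.6, 0.4, 124.8]
wrist_force: [0.7, -0.6, -1.7]
gripper_width: 0.0571
```

```bash
python3 -c "
from h import *
c=r.calibration('side');T=c['world_from_camera'];im=r.snapshot('side')
for l in lemons(c,T,im,.145):print(np.round(l,3))
to((.525,.19,.2,90))"
```

```text
[ 5.797605e+03  6.000000e-01 -1.790000e-01 -6.358800e+01  1.182190e+02
  6.366000e+01]
[ 4.084038e+03  5.260000e-01  2.810000e-01 -7.728600e+01  8.575600e+01
  6.050100e+01]
[ 3.352333e+03  5.240000e-01 -1.490000e-01 -6.346300e+01  8.675000e+01
  5.121800e+01]
[ 2.642911e+03  4.200000e-01 -1.000000e-02  8.708300e+01  7.327000e+01
  4.822000e+01]
[ 2.583303e+03  5.160000e-01 -2.420000e-01 -7.838800e+01  6.219100e+01
  5.463000e+01]
[ 1.672586e+03  4.150000e-01 -2.010000e-01 -5.522100e+01  5.854100e+01
  4.385000e+01]
t 7.87 tcp [ 0.5618 -0.0766  0.2079] rot [179.7   0.3 124.8] w 0.0572 F [-0.2 -0.5 -1.4]
shift [240. 122.   7.] rotvec [ 0.3  0.2 34.8]
```

```bash
python3 -c "
from h import *
to((.495,.19,.2,90))"
```

```text
t 7.87 tcp [ 0.5618 -0.0766  0.2079] rot [179.7   0.3 124.8] w 0.0572 F [-0.2 -0.5 -1.4]
shift [257.  97.   7.] rotvec [ 0.3  0.2 34.8]
```

Request:
play_rows(
  series=[
    {"x": 15, "y": 6, "z": 0, "wx": 0, "wy": 0, "wz": 2, "jaw": -1},
    {"x": 45, "y": 17, "z": 0, "wx": 0, "wy": 0, "wz": 6, "jaw": -1},
    {"x": 80, "y": 30, "z": 0, "wx": 0, "wy": 0, "wz": 11, "jaw": -1},
    {"x": 115, "y": 43, "z": 0, "wx": 0, "wy": 0, "wz": 16, "jaw": -1},
    {"x": 150, "y": 57, "z": 0, "wx": 0, "wy": 0, "wz": 21, "jaw": -1},
    {"x": 185, "y": 70, "z": 0, "wx": 0, "wy": 0, "wz": 26, "jaw": -1},
    {"x": 220, "y": 83, "z": 2, "wx": 0, "wy": 0, "wz": 31, "jaw": -1},
    {"x": 245, "y": 93, "z": 4, "wx": 0, "wy": 0, "wz": 35, "jaw": -1},
    {"x": 257, "y": 97, "z": 7, "wx": 0, "wy": 0, "wz": 35, "jaw": -1},
    {"x": 257, "y": 97, "z": 7, "wx": 0, "wy": 0, "wz": 35, "jaw": -1},
  ],
)

```text
time_s: 8.7
eef_pos: [0.4909, 0.1917, 0.1956]
tool_rot: [-179.8, 0.0, 90.1]
wrist_force: [-0.3, -0.2, -1.5]
gripper_width: 0.0571
```

```bash
python3 -c "
from h import *
to((.495,.19,.1245,90))"
```

```text
t 8.7 tcp [0.4909 0.1917 0.1956] rot [-179.8    0.    90.1] w 0.0571 F [-0.3 -0.2 -1.5]
shift [-2.  4. 71.] rotvec [-0.2  0.   0.1]
```

Request:
play_rows(
  series=[
    {"x": 0, "y": 0, "z": 25, "wx": 0, "wy": 0, "wz": 0, "jaw": -1},
    {"x": 0, "y": 0, "z": 45, "wx": 0, "wy": 0, "wz": 0, "jaw": -1},
    {"x": 0, "y": 0, "z": 58, "wx": 0, "wy": 0, "wz": 0, "jaw": -1},
    {"x": 0, "y": 0, "z": 65, "wx": 0, "wy": 0, "wz": 0, "jaw": -1},
    {"x": 0, "y": 0, "z": 70, "wx": 0, "wy": 0, "wz": 0, "jaw": -1},
    {"x": 0, "y": 0, "z": 73, "wx": 0, "wy": 0, "wz": 0, "jaw": -1},
    {"x": 0, "y": 0, "z": 75, "wx": 0, "wy": 0, "wz": 0, "jaw": -1},
    {"x": 0, "y": 0, "z": 75, "wx": 0, "wy": 0, "wz": 0, "jaw": -1},
  ],
)

```text
time_s: 9.37
eef_pos: [0.4932, 0.1898, 0.1228]
tool_rot: [180.0, -0.0, 89.8]
wrist_force: [-0.7, -1.1, 0.9]
gripper_width: 0.0572
```

Request:
play_rows(
  series=[
    {"x": 0, "y": 0, "z": 0, "wx": 0, "wy": 0, "wz": 0, "jaw": 0.34},
    {"x": 0, "y": 0, "z": 0, "wx": 0, "wy": 0, "wz": 0, "jaw": 0.45},
    {"x": 0, "y": 0, "z": 0, "wx": 0, "wy": 0, "wz": 0, "jaw": 0.6},
    {"x": 0, "y": 0, "z": 0, "wx": 0, "wy": 0, "wz": 0, "jaw": 0.7},
    {"x": 0, "y": 0, "z": -3, "wx": 0, "wy": 0, "wz": 0, "jaw": 0.7},
    {"x": 0, "y": 0, "z": -20, "wx": 0, "wy": 0, "wz": 0, "jaw": 0.7},
    {"x": 0, "y": 0, "z": -50, "wx": 0, "wy": 0, "wz": 0, "jaw": 0.7},
    {"x": 0, "y": 0, "z": -90, "wx": 0, "wy": 0, "wz": 0, "jaw": 0.7},
    {"x": 10, "y": 20, "z": -125, "wx": 0, "wy": 0, "wz": 0, "jaw": 0.7},
    {"x": 18, "y": 32, "z": -138, "wx": 0, "wy": 0, "wz": 0, "jaw": 0.7},
  ],
)

```text
time_s: 10.2
eef_pos: [0.5278, 0.2091, 0.2666]
tool_rot: [179.5, -0.2, 89.8]
wrist_force: [1.0, 0.4, -0.1]
gripper_width: 0.0745
```

Request:
play_rows(
  series=[
    {"x": 0, "y": 0, "z": 0, "wx": 0, "wy": 0, "wz": 0, "jaw": 0.7},
    {"x": 0, "y": 0, "z": 0, "wx": 0, "wy": 0, "wz": 0, "jaw": 0.7},
    {"x": 0, "y": 0, "z": 0, "wx": 0, "wy": 0, "wz": 0, "jaw": 0.7},
    {"x": 0, "y": 0, "z": 0, "wx": 0, "wy": 0, "wz": 0, "jaw": 0.7},
  ],
)

```text
time_s: 10.53
eef_pos: [0.5231, 0.2072, 0.2586]
tool_rot: [-179.8, 0.1, 89.8]
wrist_force: [0.2, -0.1, 0.2]
gripper_width: 0.0747
```

```bash
python3 -c "
from h import *
im=r.snapshot('wrist');to()
a=cv2.resize(im[90:210,300:460,::-1],None,fx=5,fy=5,interpolation=cv2.INTER_CUBIC)
cv2.imwrite('pics/w2.png',a)"
```

```text
t 10.58 tcp [0.5233 0.2073 0.2588] rot [-1.798e+02  1.000e-01  8.980e+01] w 0.0746 F [-0.   0.7  0.4]
```

View pics/w2.png

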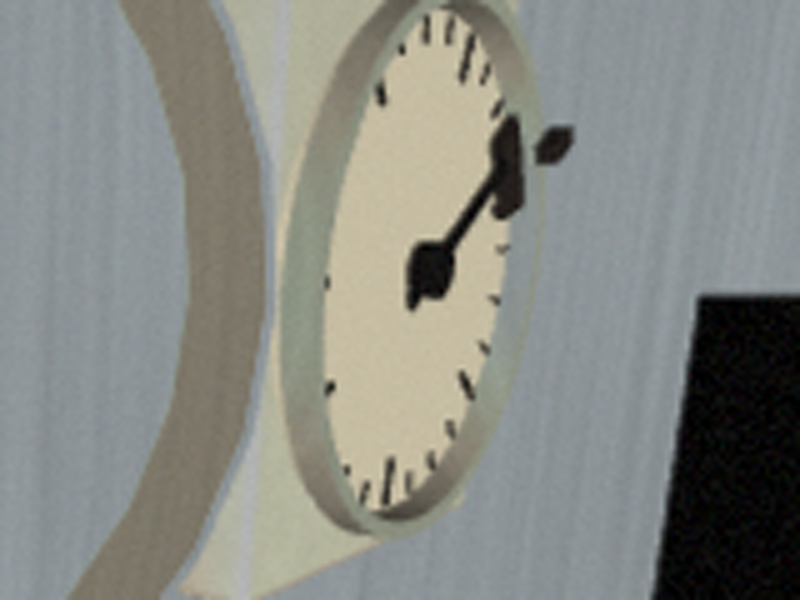

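The needle runs from the hub at (432,270) into the marker, with its tip at about (503,170). The marker centre is at (508,166), so it is on target. One last check of the whole scene.

Request:
play_rows(
  series=[
    {"x": 0, "y": 0, "z": -30, "wx": 0, "wy": 0, "wz": 0, "jaw": 0.7},
    {"x": 0, "y": 0, "z": -50, "wx": 0, "wy": 0, "wz": 0, "jaw": 0.7},
    {"x": 0, "y": 0, "z": -50, "wx": 0, "wy": 0, "wz": 0, "jaw": 0.7},
    {"x": 0, "y": 0, "z": -50, "wx": 0, "wy": 0, "wz": 0, "jaw": 0.7},
    {"x": 0, "y": 0, "z": -50, "wx": 0, "wy": 0, "wz": 0, "jaw": 0.7},
    {"x": 0, "y": 0, "z": -50, "wx": 0, "wy": 0, "wz": 0, "jaw": 0.7},
  ],
)

```text
time_s: 11.08
eef_pos: [0.5239, 0.2076, 0.3089]
tool_rot: [-179.8, 0.1, 89.8]
wrist_force: [0.7, 0.4, -0.6]
gripper_width: 0.0747
```

```bash
python3 -c "
from h import *
to();im=r.snapshot('side')[60:384,:]
cv2.imwrite('pics/s2.png',cv2.resize(im[:,:,::-1],None,fx=1.56,fy=1.56,interpolation=cv2.INTER_CUBIC))"
```

```text
t 11.08 tcp [0.5239 0.2076 0.3089] rot [-1.798e+02  1.000e-01  8.980e+01] w 0.0747 F [ 0.7  0.4 -0.6]
```

View pics/s2.png

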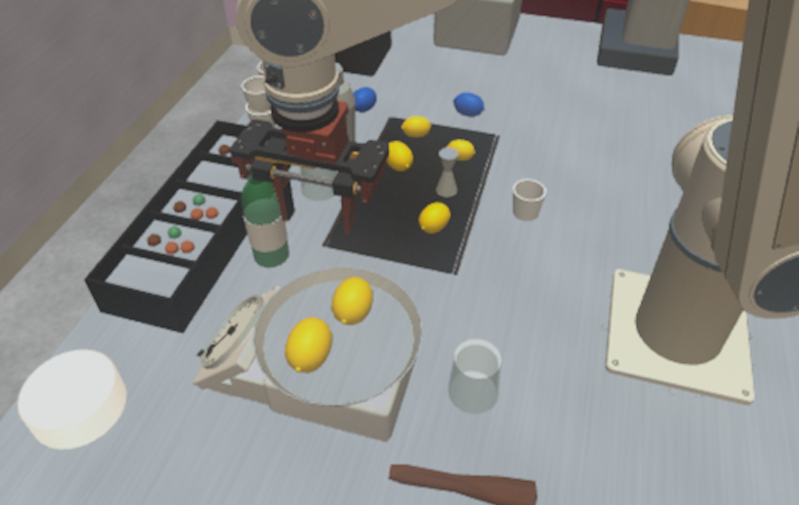

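Both lemons are resting in the pan, at (352,300) and (308,345). The other four are still on the mat, and nothing else has moved. Handing in.

```bash
python3 -c "
from rig import r
print(r.finish_job())"
```

```text
the job is handed in; nothing more can be done
None
```

I moved lemons a and b from the mat into the scale pan, and the needle now points at the target marker. I lowered each one until the pan took its weight and then let go, so neither was dropped. The job was handed in after about 11 s of the 72 s allowed.

- **Needle and marker:** in the last close wrist view the needle tip sat almost at the middle of the marker, only a few grams off by eye. I placed the marker at roughly 275–280 g. Lemon a alone read about 146 g, so I chose b for the second.
- **Disagreement:** an earlier reading from the side camera alone gave 134 g for lemon a and 258 g for the marker. I put that down to the raised needle hub shifting the apparent angle. I went with the wrist camera reading calibrated against the dial ticks.
- **Rest of the scene:** the final side view shows both lemons lying in the pan and four left on the mat. The jigger, bottle, cup, near tumbler, muddler and blue look-alikes look undisturbed. The shaker and far tumbler were mostly hidden behind the gripper in that view. The gripper was clear of everything.

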